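Zero the units wheel of an edition-numbering press

ROBOT

A 6-joint arm with a two-finger parallel gripper is mounted at the origin on the work surface. World frame = base frame: x ahead of the robot, y to its left, z up, the work surface at z = 0. Lengths are in mm, angles in rad, forces in N, time in s.
With the tool pointing down it reaches from about 350 to 875 mm from the base axis. Payload 4.2 kg.
Tool frame: the origin (TCP) lies midway between the tips of the shut fingers; the grasp point (between the pads) lies 19 mm behind it; z points along the fingers, y is the line along which they close (so a half turn about z gives the same grasp; the last joint's range is limited). The gripper opens to 85 mm and grips with 20 to 120 N. Pads are 22 mm wide; open, the fingers measure 114 mm over their backs; the gripper's body (76 mm by 85 mm) begins 54 mm behind the grasp point. The pads swing forward as they close: fully open they stand 13 mm farther back than shut.
Start: joints at [1.462, 0.385, 0.008, 0, -1.194, -0.259], TCP at [224.694, 583.191, 231.312] pointing down, gripper open.
Joint ranges: [-3.14, 3.14], [-1.21, 2.06], [-1.07, 1.41], [-3.16, 2.05], [-2.99, -0.16], [-3.1, 3.1]. Speed limits (rad/s): [2.79, 2.79, 3.14, 3.14, 3.14, 3.14].

INTERFACE

Orientations are given as a unit quaternion [x, y, z, w].
In Python, from bench import arm gives the robot as it stands.
- The arm moves only by the tool send_rows, never from a script. Its argument "targets" is a list of rows, each an object of numbers: "gripper": the gripper command: -1 is fully open, 1 is shut, values between are in proportion; "x", "y", "z": the shift along the tool's x, y, z in cm; "ax", "ay", "az": the turn, a rotation vector about the tool's x, y, z in degrees. A call has 1 to 5 rows; each row shifts and turns the commanded pose from where the row before left it, along the tool's axes as they then stand; what a row does not reach is not made up. A row lasts 1/12 s, in which the tool goes at most 41.7 mm and 7.16 degrees, less where a joint would pass 70% of its speed; a pose out of reach is approached as far as the arm can. A call is refused whole if a number of a shift passes 4.17 or a number of a turn 7.16, either way. A call with a gripper value outside its range is refused whole. The fingers move at their own pace and stop on an object; the grip force is fixed at half the most. Time passes only in rows, so rows that do not move let the fingers close. It gives the time, the measured TCP pose, the force, the opening and the grip force at its end, in the units of the state.
- arm.read_state(): the state, without advancing time (a new reading comes with each control period).
- arm.get_image(name): name is "scene" or "top"; returns (picture, depth): 400x640x3 uint8, red, green, blue; 400x640 float32, mm along the optical axis (not along the pixel's ray), 0 where there is no reading.
- arm.camera_model(name): a dict with "fx", "fy", "cx", "cy" (pixels), "distortion" ([k1, k2, p1, p2, k3] as OpenCV has them; the pictures are not rectified), "cam_to_world" (4x4, takes a point from camera to world coordinates). Camera axes: x right, y down, z forward; pixel columns grow to the right and rows downward; lengths in mm; the calibration is good to about 2 mm. A picture is of the moment at which its call begins. camera_model takes no time and is no camera call.
- arm.job_done(): hands the job in; it is judged then, once.
Trained networks look in the newest picture that a camera, given by its name, has taken for a name from the list of things; names that differ only in an ending like _2 or _b are one class to them, and where a whole thing is asked for, a point or a joint stands for the part that bears it (a point fixed in the world has none). Each returns a list of dicts, best first, with "score" (0 to 1); they miss things now and then, are a little off and sometimes report something else, mostly with a low value. They report only what shows in the picture. A call takes as long as a camera call.
- arm.boxes_of(camera, thing): "rect" ([left, top, width, height] in pixels, round what is visible of it).
The state is a dict: "clock": time; "joints": joint angles; "joint_vel": joint speeds; "joint_efforts": joint torques, N m; "position": TCP position; "ee_rot": TCP orientation; "contact_force": force on the tool from outside, world axes, zero at the start; "wrist_torque": the same for the moment, N m; "gripper_width": finger opening in mm; "grasp_force": force on a finger pad.
Only numpy, scipy, OpenCV 4.12 (cv2) and the standard library are available. Lean on these libraries where they do the work, as an engineer would, in place of code of your own. Each camera call takes 0.05 s, during which the arm holds its last target. There are 200 camera calls.

TASK

A new edition of rubbings is about to be numbered. With a fingertip, flick the units thumbwheel of the numbering press forward (its top away from the front of the press) click by click, letting it settle one click short before the last flick, until its broad zero rib stands at the pointer behind the wheel, and do not run past it. Do not grip the wheel, leave the other two wheels at zero, and neither move nor lift anything else on the table.

Things in the scene. Friction and masses are not known exactly. Their poses are not given: they have to be found in the camera images.
- press: fixed bench numbering press: dark base 220 mm deep (x), 170 wide (y); grey head, its flat top 132 mm above the table; lever with black ball at left rear (133 behind, 97 left of the origin, 183 high). Origin: centre of underside; x from its front (facing the robot, turned up to 23 degrees) to its rear, y left, z up. Three thumbwheels stand half out of the head on one axle along y, 46 mm apart
- units_hub (a point): centre of the units wheel, the right-hand (-y) of the three, on the axle 134 mm above the table; x, y, z as the press's, not turning with the wheel. Brass drum of 46 mm diameter, 14 wide, with ten straight ribs 36 degrees apart, 11 mm high (68 mm over the tips), 4 thick, 14 wide; only the zero rib is broad: 26 mm, 6 over each side. Bearing blocks beside the wheel rise 12 mm above the axle
- units_rib (a point): fixed point, not turning with the wheel: at every click, the tip of the rib leaning 36 degrees to the front is here (20 mm before the hub, 27.5 above). Other ribs then stand straight up and lean 72 to the front, 36 and 72 to the rear. A fingertip pushing this rib to the rear reaching 6 to 7 mm below its tip, should rise with it at about 30 degrees, as the next rib comes up below
- units_pointer (a point): tip of the small steel pointer fixed on the head behind the units wheel, 39 mm behind the hub and 10 mm above it. At zero the broad rib leans 72 degrees to the rear, straight at this pointer. The pointer blocks are the only things near the wheel's rear and end 8 mm above the axle, but for the pointers (12 mm)
- units_wheel (a joint): turn in rad: 0 when the broad rib stands at the pointer, growing as the wheel turns forward (top to the rear). Rests in clicks 0.628 rad (36 degrees) apart: pushed by a rib past half-way it snaps on to the next rest, let go earlier it snaps back. Takes about 4 to 8 N at a rib tip; turns both ways. Starts at rest two, three or four clicks short of zero (-1.26, -1.88 or -2.51)
- tens_wheel (a joint): turn of the tens wheel (middle), same kind; it starts at 0, its broad rib at the pointer, and stays there
- hundreds_wheel (a joint): turn of the hundreds wheel (left), same kind; it starts at 0 and stays there
- seal_stone: carved stone seal, 28 mm square, 73 mm tall, standing beside the press on its right (units) side; origin at the centre of its underside
- paste_jar: squat white jar with steel lid, 58 mm across, 36 mm tall, standing beside the press on its left side; origin at the centre of its underside
- baren: round wooden rubbing pad with knob handle, 92 mm across, 76 mm tall; origin at the centre of its underside
- baren_small: smaller dark wooden rubbing pad with knob handle, 64 mm across, 60 mm tall; origin at the centre of its underside
- dish: shallow white ceramic dish, 110 mm across, 22 mm tall; origin at the centre of its underside
- mallet: wooden mallet, 200 mm long, lying on the table; origin about its middle, at table height, its x axis along the handle
- sprayer: clear spray bottle with black trigger head, 68 mm across, about 200 mm tall; origin at the centre of its underside
- roof_tile: round carved terracotta tile, 156 mm across, 20 mm thick, lying flat; origin at the centre of its underside

How it is judged:
By the outcome, as a careful person would: the job done as asked, in the order asked, and still so for the second after the job is handed in, with the robot touching nothing.
It also fails if it takes over 45 s, if anything falls off the work surface, if the arm or the gripper's body presses on something with over 40 N, if the wrist force passes 120 N, or if a joint passes its speed limit or range.

## Working session

There is one attempt and no reset: what is moved stays moved. The work goes in short steps, Python scripts to look and compute and a tool call to move; the robot and the scene stay as the last step left them, time stands still between calls to the robot, and variables do not carry over. Pictures are saved under pics/ and viewed, at most 10 in all, crops included, and the job is handed in when it is done.

Besides the shell and the picture viewer there is one more tool, called as a command line: name --argument value ..., lists and objects as JSON in quotes. send_rows: Moves the arm, as the interface text tells. Its arguments: {"type":"object","properties":{"targets":{"type":"array"}},"required":["targets"]}

```bash
mkdir -p pics
cat > h.py <<'E'
import numpy as np, cv2
from bench import arm
def pt(name,u,v,d):
    m=arm.camera_model(name);K=np.array([[m['fx'],0,m['cx']],[0,m['fy'],m['cy']],[0,0,1.]])
    p=cv2.undistortPoints(np.array([[[u,v]]],float),K,np.array(m['distortion']))[0,0]
    return (np.array(m['cam_to_world'])@[p[0]*d,p[1]*d,d,1])[:3]
def cloud(name,d):
    m=arm.camera_model(name);K=np.array([[m['fx'],0,m['cx']],[0,m['fy'],m['cy']],[0,0,1.]])
    v,u=np.mgrid[:400,:640]
    p=cv2.undistortPoints(np.stack([u,v],-1).reshape(-1,1,2).astype(float),K,np.array(m['distortion'])).reshape(400,640,2)
    q=np.concatenate([p*d[...,None],d[...,None],np.ones((400,640,1))],-1)
    return (q@np.array(m['cam_to_world']).T)[...,:3]
def proj(name,P):
    m=arm.camera_model(name);K=np.array([[m['fx'],0,m['cx']],[0,m['fy'],m['cy']],[0,0,1.]])
    T=np.linalg.inv(np.array(m['cam_to_world']))
    r,_=cv2.Rodrigues(T[:3,:3])
    return cv2.projectPoints(np.array(P,float).reshape(-1,3),r,T[:3,3],K,np.array(m['distortion']))[0].reshape(-1,2)
E
python3 - <<'E'
from h import *
for n in('scene','top'):
    im,d=arm.get_image(n);cv2.imwrite(f'pics/{n}0.png',im[...,::-1]);np.savez(f'{n}0.npz',im=im,d=d)
    print(n,np.round(arm.camera_model(n)['cam_to_world'],2).tolist(),arm.camera_model(n)['fx'])
    for t in('press','units_wheel','seal_stone'):
        print(t,[(b['rect'],round(b['score'],2)) for b in arm.boxes_of(n,t)[:3]])
s=arm.read_state();print(s['clock'],s['position'],s['ee_rot'],s['gripper_width'])
E
```

```text
scene [[-0.33, 0.76, -0.56, 1327.42], [0.94, 0.25, -0.21, 317.25], [-0.02, -0.59, -0.8, 1375.73], [0.0, 0.0, 0.0, 1.0]] 444.96281176128895
press [([251.6, 197.0, 63.7, 68.5], 0.79)]
units_wheel [([269.5, 200.2, 11.4, 13.6], 0.63), ([249.2, 197.7, 70.8, 67.1], 0.29)]
seal_stone [([259.2, 196.2, 8.6, 9.8], 0.53), ([238.6, 121.2, 24.6, 48.1], 0.27)]
top [[0.01, -0.99, 0.12, 305.46], [-1.0, -0.01, -0.0, -29.3], [0.0, -0.12, -0.99, 1353.94], [0.0, 0.0, 0.0, 1.0]] 466.93455927106146
press [([300.7, 99.2, 68.9, 107.5], 0.56)]
units_wheel [([350.0, 155.3, 7.1, 20.0], 0.62)]
seal_stone []
0.4 [224.68048282 583.12619162 231.17201558] [ 9.83134817e-01 -1.82882242e-01 -1.88041198e-05  1.29371064e-04] 85.46416636710288
```

View pics/scene0.png

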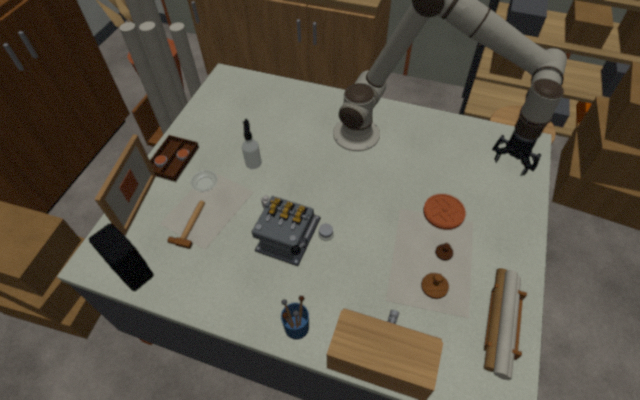

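View pics/top0.png

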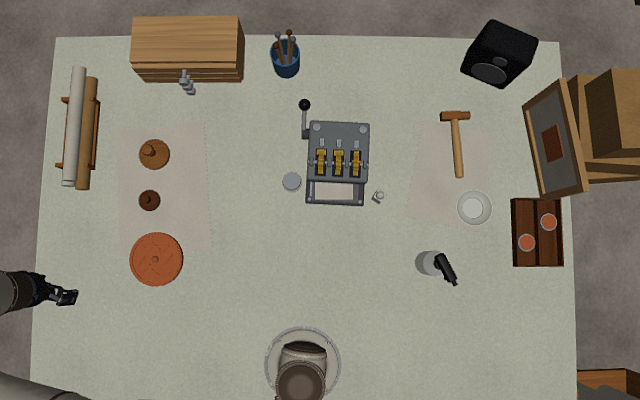

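The top view shows the press at about (337,162) with the three wheels at (321,162), (339,162) and (356,163). The stone is at (378,197), the jar at (292,181) and the lever at (305,105). Next I'll zoom in on the press and take the geometry from depth.

Run:
```python
from h import *
a=np.load('top0.npz');b=np.load('scene0.npz')
c1=cv2.resize(a['im'][112:212,285:395],None,fx=5.4,fy=5.4,interpolation=cv2.INTER_CUBIC)
c2=cv2.resize(b['im'][185:270,240:335],None,fx=6,fy=6,interpolation=cv2.INTER_CUBIC)
cv2.imwrite('pics/c1.png',c1[...,::-1]);cv2.imwrite('pics/c2.png',c2[...,::-1])
for n,f in(('top',a),('scene',b)):
    P=cloud(n,f['d']);
    roi=np.zeros((400,640),bool)
    if n=='top': roi[100:212,290:372]=1
    else: roi[190:270,245:320]=1
    z=P[...,2]
    for lo,hi in((-10,8),(10,60),(120,142),(150,185)):
        m=roi&(z>lo)&(z<hi);q=P[m]
        if len(q)<4: continue
        r=cv2.minAreaRect(q[:,:2].astype(np.float32));print(n,lo,hi,len(q),np.median(q,0).round(1),np.round(r[0],1),np.round(r[1],1),round(r[2],1))
    m=roi&(z>152)&(z<185)
    k,l,st,ce=cv2.connectedComponentsWithStats(m.astype(np.uint8))
    for i in range(1,k): print(n,'comp',st[i].tolist(),P[l==i].mean(0).round(1),P[l==i][:,2].max().round(1))
```

```text
top -10 8 3731 [ 6.596e+02 -4.550e+01  4.000e-01] [605.4 -79.4] [338.3 244.4] 0.7
top 10 60 1402 [492.1 -76.5  18. ] [497.6 -64.8] [261.5 106.9] 70.9
top 120 142 3020 [598.5 -90.1 132.3] [587.7 -84.6] [183.2 164.3] 87.8
top 150 185 415 [564.1 -52.4 160.3] [602.6 -46.9] [237.1 102.4] 43.5
top comp [298, 100, 12, 16, 123] [695.6  -0.9 174.2] 185.0
top comp [305, 117, 1, 1, 1] [672.2  -4.2 152.4] 152.4
top comp [318, 152, 6, 16, 85] [556.3 -46.  158.9] 170.5
top comp [335, 153, 7, 16, 81] [554.4 -92.  159.3] 170.8
top comp [351, 154, 11, 16, 99] [ 551.3 -137.8  160.3] 172.3
top comp [348, 158, 1, 1, 1] [ 562.2 -118.3  152.5] 152.5
top comp [330, 162, 1, 1, 1] [550.8 -71.1 153.8] 153.8
top comp [366, 162, 1, 1, 1] [ 551.9 -165.5  153. ] 153.0
scene -10 8 2773 [ 5.640e+02 -1.366e+02  3.000e-01] [ 542.8 -134.6] [356.1 290.4] 19.1
scene 10 60 649 [659.7 -46.2  17.5] [ 583.4 -112.9] [231.6 267.4] 3.3
scene 120 142 1666 [612.  -84.4 131.4] [590.1 -81.6] [186.  166.9] 86.3
scene 150 185 231 [560.8 -50.3 161.2] [602.  -50.8] [239.4 111.1] 47.7
scene comp [270, 198, 8, 11, 55] [ 552.2 -136.4  160.2] 172.5
scene comp [282, 202, 9, 11, 45] [552.9 -90.8 159.3] 172.2
scene comp [295, 206, 8, 11, 44] [554.9 -44.9 159.3] 171.7
scene comp [291, 245, 10, 10, 71] [705.6   1.7 175.6] 184.9
```

View pics/c1.png

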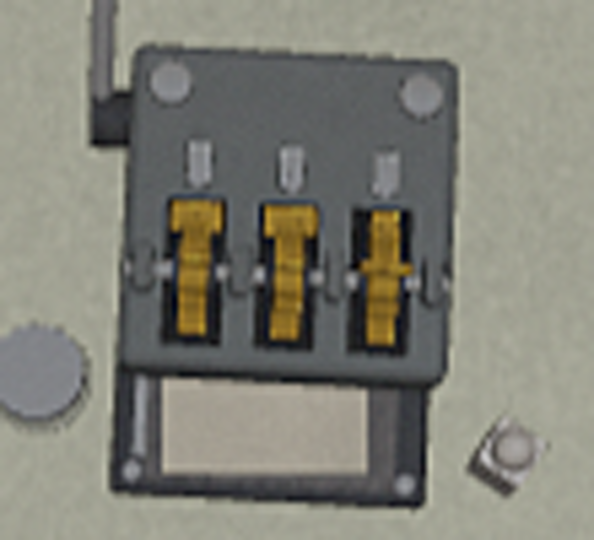

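View pics/c2.png

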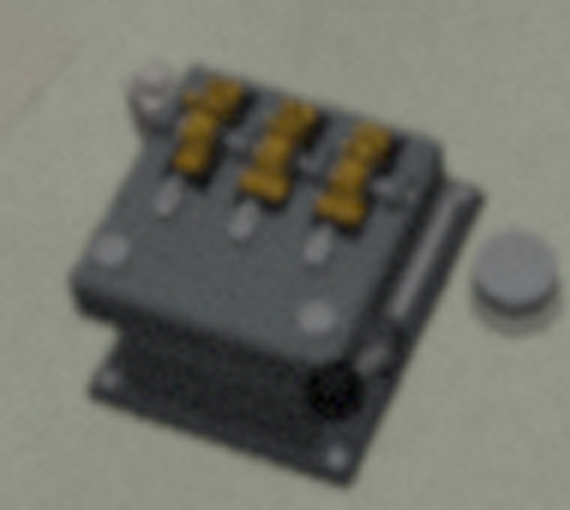

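The units wheel's broad rib is at c1 (386,268), so it stands upright, two clicks short. The tens and hundreds broad ribs are at the rear, at zero. Next I'll fit the gear shape to both depth clouds.

```bash
cat > fit.py <<'E'
from h import *
from scipy.optimize import least_squares
def gear(q,turn):   # q in wheel frame; lean to rear angle of broad rib=72+turn
    x,y,z=q.T;best=np.hypot(np.maximum(np.hypot(x,z)-23,0),np.maximum(abs(y)-7,0))-np.clip(np.minimum(23-np.hypot(x,z),7-abs(y)),0,None)
    for k in range(10):
        a=np.radians(72+turn+36*k);r=x*np.sin(a)+z*np.cos(a);t=x*np.cos(a)-z*np.sin(a)
        d=np.stack([abs(r-28)-6,abs(t)-2,abs(y)-(13 if k==0 else 7)],-1)
        best=np.minimum(best,np.linalg.norm(np.maximum(d,0),axis=1)+np.minimum(d.max(1),0))
    return best
def pts(n,d):
    P=cloud(n,d).reshape(-1,3)
    return P[(P[:,2]>148)&(P[:,2]<176)&(P[:,0]>505)&(P[:,0]<600)&(P[:,1]>-165)&(P[:,1]<-20)]
def fit(P,ut,p0=(552,-137,134,-2.5)):
    def res(p):
        c,s=np.cos(np.radians(p[3])),np.sin(np.radians(p[3]));R=np.array([[c,-s,0],[s,c,0],[0,0,1]])
        q=(P-p[:3])@R
        return np.min([abs(gear(q-[0,46*i,0],t)) for i,t in enumerate((ut,0,0))],0)
    s=[least_squares(res,np.array(p0)+[dx,0,0,0],loss='soft_l1',diff_step=1e-4) for dx in(-6,-3,0,3,6)]
    b=min(s,key=lambda r:r.cost);return b.x.round(2),round(b.cost/len(P),3)
E
python3 - <<'E'
from fit import *
A=pts('top',np.load('top0.npz')['d']);B=pts('scene',np.load('scene0.npz')['d'])
print(len(A),len(B))
for ut in(-72,-108,-144): print(ut,fit(A,ut),fit(B,ut),fit(np.vstack([A,B]),ut))
i,u=proj('top',[[552,-137,168],[565,-137,161]]);print(i,u)
print('broad rib tip at z168:',[pt('top',356.1,161.2,1) ])
E
```

```text
334 186
-72 (array([ 552.05, -137.83,  135.23,   -2.21]), np.float64(1.755)) (array([ 552.63, -137.39,  135.96,   -2.36]), np.float64(1.401)) (array([ 552.37, -137.83,  135.46,   -2.16]), np.float64(1.639))
-108 (array([ 552.24, -137.77,  135.39,   -1.92]), np.float64(1.816)) (array([ 552.93, -137.03,  136.15,   -2.1 ]), np.float64(1.562)) (array([ 552.54, -137.68,  135.54,   -2.04]), np.float64(1.74))
-144 (array([ 552.22, -137.98,  135.53,   -1.87]), np.float64(1.897)) (array([ 552.9 , -137.12,  136.25,   -2.09]), np.float64(1.605)) (array([ 552.37, -137.79,  135.65,   -2.15]), np.float64(1.806))
[355.65450662 160.70002378] [355.39893938 156.35158519]
broad rib tip at z168: [array([ 305.6666504 ,  -29.38703708, 1352.95891212])]
```

send_rows --targets '[{"gripper": 1,"x": 1.0,"y": 4,"z": -0.5,"az": -6.2},{"gripper": 1,"x": 1.5,"y": 3.9,"z": 0,"az": -6.2},{"gripper": 1,"x": 1.0,"y": 4,"az": -6.2},{"gripper": 1,"x": 1.3,"y": 3.9},{"gripper": 1,"x": 1.3,"y": 3.9}]'

```text
$.targets[0]: bad value
```

send_rows --targets '[{"gripper": 1,"x": 1.0,"y": 4,"z": -0.5,"ax": 0,"ay": 0,"az": -6.2},{"gripper": 1,"x": 1.0,"y": 3.9,"z": 0,"ax": 0,"ay": 0,"az": -6.2},{"gripper": 1,"x": 1.0,"y": 4,"z": 0,"ax": 0,"ay": 0,"az": -6.2},{"gripper": 1,"x": 1.3,"y": 3.9,"z": 0,"ax": 0,"ay": 0,"az": 0},{"gripper": 1,"x": 1.3,"y": 3.9,"z": 0,"ax": 0,"ay": 0,"az": 0}]'

```text
clock: 0.82
position: [245.6, 380.0, 236.4]
ee_rot: [1.0, -0.021, 0.0, -0.0]
contact_force: [0.4, 0.4, 0.7]
gripper_width: 25.4
grasp_force: 0.0
```

send_rows --targets '[{"gripper": 1,"x": 1.9,"y": 3.6,"z": 0,"ax": 0,"ay": 0,"az": 0},{"gripper": 1,"x": 1.9,"y": 3.6,"z": 0,"ax": 0,"ay": 0,"az": 0},{"gripper": 1,"x": 1.9,"y": 3.6,"z": 0,"ax": 0,"ay": 0,"az": 0},{"gripper": 1,"x": 1.9,"y": 3.6,"z": 0,"ax": 0,"ay": 0,"az": 0},{"gripper": 1,"x": 1.9,"y": 3.6,"z": 0,"ax": 0,"ay": 0,"az": 0}]'

```text
clock: 1.23
position: [333.1, 196.2, 236.8]
ee_rot: [1.0, -0.021, 0.0, -0.001]
contact_force: [1.2, 0.2, -0.6]
gripper_width: -0.1
grasp_force: 0.0
```

send_rows --targets '[{"gripper": 1,"x": 1.9,"y": 3.6,"z": 0,"ax": 0,"ay": 0,"az": 0},{"gripper": 1,"x": 1.9,"y": 3.6,"z": 0,"ax": 0,"ay": 0,"az": 0},{"gripper": 1,"x": 1.9,"y": 3.6,"z": 0,"ax": 0,"ay": 0,"az": 0},{"gripper": 1,"x": 1.9,"y": 3.6,"z": 0,"ax": 0,"ay": 0,"az": 0},{"gripper": 1,"x": 0,"y": 0,"z": 0,"ax": 0,"ay": 0,"az": 0}]'

```text
clock: 1.65
position: [404.1, 45.5, 236.5]
ee_rot: [1.0, -0.026, 0.0, 0.0]
contact_force: [1.3, 1.0, -0.0]
gripper_width: -0.2
grasp_force: 0.0
```

send_rows --targets '[{"gripper": 1,"x": 2.0,"y": 3.5,"z": 0.5,"ax": 0,"ay": 0,"az": 0},{"gripper": 1,"x": 2.0,"y": 3.5,"z": 0.5,"ax": 0,"ay": 0,"az": 0},{"gripper": 1,"x": 2.0,"y": 3.5,"z": 0.5,"ax": 0,"ay": 0,"az": 0},{"gripper": 1,"x": 2.0,"y": 3.5,"z": 0.5,"ax": 0,"ay": 0,"az": 0},{"gripper": 1,"x": 0,"y": 0,"z": 0,"ax": 0,"ay": 0,"az": 0}]'

```text
clock: 2.07
position: [478.3, -97.0, 214.9]
ee_rot: [1.0, -0.025, -0.001, 0.001]
contact_force: [1.0, 0.4, 0.4]
gripper_width: -0.0
grasp_force: 0.0
```

send_rows --targets '[{"gripper": 1,"x": 1.2,"y": 2.0,"z": 0.5,"ax": 0,"ay": 0,"az": 0},{"gripper": 1,"x": 1.1,"y": 1.8,"z": 0.5,"ax": 0,"ay": 0,"az": 0},{"gripper": 1,"x": 0,"y": 0,"z": 1,"ax": 0,"ay": 0,"az": 0},{"gripper": 1,"x": 0,"y": 0,"z": 1,"ax": 0,"ay": 0,"az": 0},{"gripper": 1,"x": 0,"y": 0,"z": 0,"ax": 0,"ay": 0,"az": 0}]'

```text
clock: 2.48
position: [495.9, -130.8, 183.8]
ee_rot: [1.0, -0.022, -0.003, -0.0]
contact_force: [0.0, 0.5, -0.0]
gripper_width: -0.1
grasp_force: 0.0
```

Run:
```python
from h import *
from scipy.spatial.transform import Rotation as R
s=arm.read_state();print(s['position'],R.from_quat(s['ee_rot']).as_matrix().round(3).tolist(),s['contact_force'])
a,_=arm.get_image('top');b,d=arm.get_image('scene')
c1=cv2.resize(a[112:212,285:395],(440,400),interpolation=cv2.INTER_CUBIC)
c2=cv2.resize(b[165:255,240:320],(356,400),interpolation=cv2.INTER_CUBIC)
cv2.imwrite('pics/c3.png',np.hstack([c1,c2])[...,::-1])
P=cloud('scene',d).reshape(-1,3);P=P[(P[:,0]>460)&(P[:,0]<545)&(abs(P[:,1]+137)<30)&(P[:,2]>172)&(P[:,2]<260)]
for z in range(172,260,10):
    q=P[(P[:,2]>=z)&(P[:,2]<z+10)]
    if len(q):print(z,len(q),q.min(0).round(),q.max(0).round())
```

```text
[ 495.90480421 -130.77230889  183.81682185] [[0.999, -0.044, -0.005], [-0.044, -0.999, 0.001], [-0.005, -0.001, -1.0]] [ 0.03060148  0.47550653 -0.01497476]
182 4 [ 503. -139.  187.] [ 507. -126.  190.]
192 15 [ 495. -145.  193.] [ 509. -119.  200.]
202 17 [ 496. -144.  203.] [ 511. -117.  212.]
212 10 [ 500. -138.  214.] [ 512. -119.  222.]
222 17 [ 500. -158.  223.] [ 512. -108.  232.]
232 37 [ 490. -164.  232.] [ 512. -108.  242.]
242 18 [ 501. -166.  242.] [ 514. -109.  252.]
252 22 [ 500. -166.  252.] [ 517. -115.  260.]
```

View pics/c3.png

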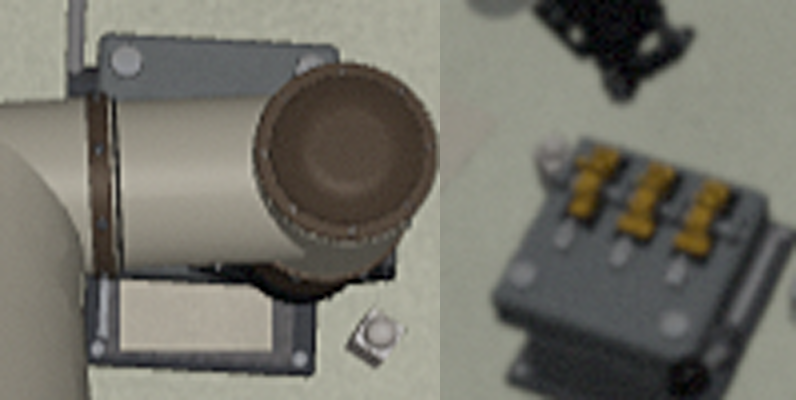

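The right half shows the scene view. The three wheels are clear of the shut fingertip, whose tip is at about (620,95), and the wheels are unchanged. I'll lower the fingertip in front of the rib.

send_rows --targets '[{"gripper": 1,"x": 0.8,"y": 0.55,"z": 0.9,"ax": 0,"ay": 0,"az": 0},{"gripper": 1,"x": 0,"y": 0,"z": 1,"ax": 0,"ay": 0,"az": 0},{"gripper": 1,"x": 0,"y": 0,"z": 1,"ax": 0,"ay": 0,"az": 0},{"gripper": 1,"x": 0,"y": 0,"z": 0,"ax": 0,"ay": 0,"az": 0}]'

```text
clock: 2.92
position: [503.9, -136.9, 154.5]
ee_rot: [1.0, -0.022, -0.003, -0.0]
contact_force: [-0.7, -0.9, -0.4]
gripper_width: -0.1
grasp_force: 0.0
```

send_rows --targets '[{"gripper": 1,"x": 0.6,"y": 0,"z": 0,"ax": 0,"ay": 0,"az": 0},{"gripper": 1,"x": 0.6,"y": 0,"z": 0,"ax": 0,"ay": 0,"az": 0},{"gripper": 1,"x": 0,"y": 0,"z": 0,"ax": 0,"ay": 0,"az": 0}]'

```text
clock: 3.17
position: [518.9, -137.9, 157.6]
ee_rot: [1.0, -0.021, 0.0, 0.0]
contact_force: [0.1, 0.1, -0.2]
gripper_width: 0.1
grasp_force: 0.0
```

send_rows --targets '[{"gripper": 1,"x": 0.2,"y": 0,"z": 0,"ax": 0,"ay": 0,"az": 0},{"gripper": 1,"x": 0,"y": 0,"z": 0,"ax": 0,"ay": 0,"az": 0}]'

```text
clock: 3.33
position: [519.3, -137.9, 157.4]
ee_rot: [1.0, -0.022, -0.001, -0.0]
contact_force: [-0.5, 1.2, 0.6]
gripper_width: 0.1
grasp_force: 0.9
```

send_rows --targets '[{"gripper": 1,"x": 0.2,"y": 0,"z": 0,"ax": 0,"ay": 0,"az": 0},{"gripper": 1,"x": 0,"y": 0,"z": 0,"ax": 0,"ay": 0,"az": 0}]'

```text
clock: 3.5
position: [519.8, -138.0, 157.4]
ee_rot: [1.0, -0.022, -0.002, -0.0]
contact_force: [-6.4, 0.8, 4.1]
gripper_width: 0.4
grasp_force: 2.8
```

Contact at the expected spot with -6 N. I'll push in small steps, rising with the rib.

send_rows --targets '[{"gripper": 1,"x": 0.2,"y": 0,"z": 0.2,"ax": 0,"ay": 0,"az": 0},{"gripper": 1,"x": 0.2,"y": 0,"z": 0,"ax": 0,"ay": 0,"az": 0}]'

```text
clock: 3.67
position: [522.3, -138.4, 155.3]
ee_rot: [1.0, -0.022, -0.004, 0.0]
contact_force: [-7.3, 0.1, 5.0]
gripper_width: -0.0
grasp_force: 3.5
```

send_rows --targets '[{"gripper": 1,"x": 0.2,"y": 0,"z": -0.1,"ax": 0,"ay": 0,"az": 0},{"gripper": 1,"x": 0,"y": 0,"z": 0,"ax": 0,"ay": 0,"az": 0}]'

```text
clock: 3.83
position: [527.9, -138.4, 156.8]
ee_rot: [1.0, -0.022, 0.001, 0.0]
contact_force: [-0.6, -0.7, 1.1]
gripper_width: -0.2
grasp_force: 0.3
```

```bash
cat > ang.py <<'E'
from fit import *
def angle(im=None):
    im,d=arm.get_image('scene');P=pts('scene',d);h=np.array([552.6,-137.4,136.]);c,s=np.cos(np.radians(-2.3)),np.sin(np.radians(-2.3))
    q=(P-h)@np.array([[c,-s,0],[s,c,0],[0,0,1]])
    q=q[(abs(q[:,1])<18)&(q[:,0]>-10)]   # rear part, clear of the finger
    r={t:round(float(np.minimum(abs(gear(q,t)),6).mean()),2) for t in range(-108,48,6)}
    print(len(q),sorted(r.items(),key=lambda k:k[1])[:6])
    return im
def crop(im,f): cv2.imwrite(f,cv2.resize(im[185:235,250:315],(650,500),interpolation=cv2.INTER_CUBIC)[...,::-1])
E
python3 - <<'E'
from ang import *
crop(angle(),'pics/c4.png'); s=arm.read_state();print(s['position'],s['contact_force'])
E
```

```text
56 [(-54, 1.67), (-48, 1.96), (-90, 1.98), (-18, 1.98), (18, 1.98), (24, 2.25)]
[ 528.30996506 -138.29438524  156.75970666] [-0.52100019 -0.37820865  0.72578737]
```

View pics/c4.png

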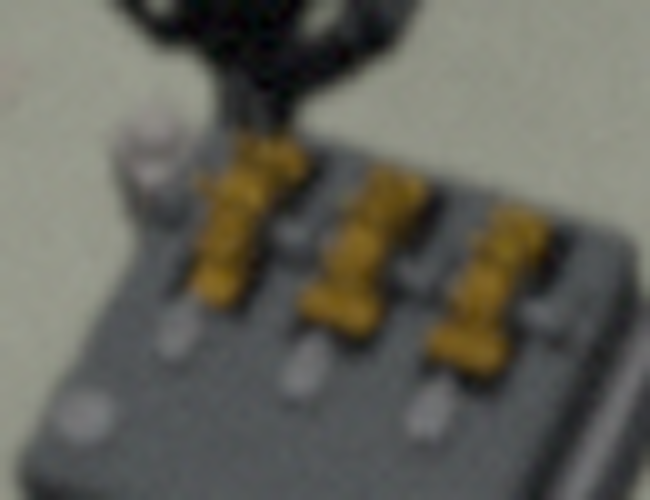

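The crop shows the units wheel about half-way (fit says 18°) and the force is near zero, so it is at the top of the detent. I'll nudge it a little further while rising, then lift clear.

send_rows --targets '[{"gripper": 1,"x": 0.2,"y": 0,"z": -0.35,"ax": 0,"ay": 0,"az": 0},{"gripper": 1,"x": 0.2,"y": 0,"z": -0.3,"ax": 0,"ay": 0,"az": 0},{"gripper": 1,"x": 0,"y": 0,"z": -0.6,"ax": 0,"ay": 0,"az": 0},{"gripper": 1,"x": 0,"y": 0,"z": -1.5,"ax": 0,"ay": 0,"az": 0},{"gripper": 1,"x": -1,"y": 0,"z": -0.5,"ax": 0,"ay": 0,"az": 0}]'

```text
clock: 4.3
position: [524.2, -138.2, 190.9]
ee_rot: [1.0, -0.021, 0.003, 0.0]
contact_force: [0.9, -0.3, 1.1]
gripper_width: -0.0
grasp_force: 0.0
```

send_rows --targets '[{"gripper": 1,"x": -1.5,"y": 0,"z": 0,"ax": 0,"ay": 0,"az": 0},{"gripper": 1,"x": 0,"y": 0,"z": 0,"ax": 0,"ay": 0,"az": 0},{"gripper": 1,"x": 0,"y": 0,"z": 0,"ax": 0,"ay": 0,"az": 0}]'

```text
clock: 4.55
position: [506.1, -137.3, 189.4]
ee_rot: [1.0, -0.022, 0.001, -0.0]
contact_force: [-0.1, -0.6, -0.4]
gripper_width: -0.1
grasp_force: 0.0
```

Run:
```python
from ang import *
crop(angle(),'pics/c5.png'); s=arm.read_state();print(s['position'],s['contact_force'])
```

```text
47 [(-36, 1.27), (-108, 1.52), (0, 1.52), (36, 1.52), (-72, 1.54), (-30, 1.62)]
[ 506.61411499 -137.34086451  189.23643875] [-0.00446295 -1.00911183 -0.47590009]
```

View pics/c5.png

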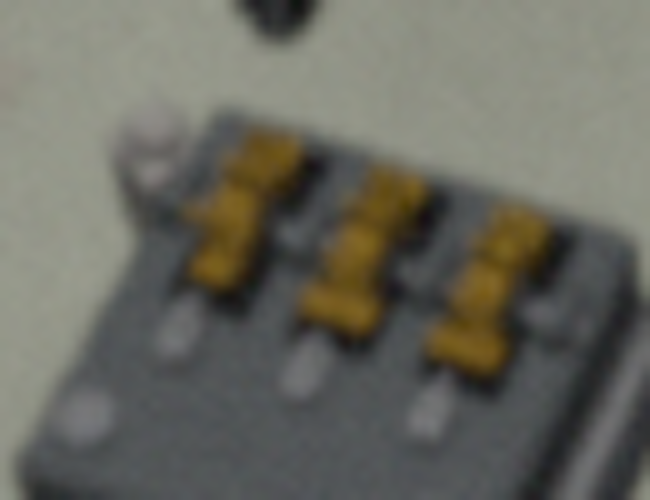

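The wheel has settled one click short (fit -36°), with the broad rib at (215,215) just forward of its neighbours' zero ribs. I'll repeat the flick.

send_rows --targets '[{"gripper": 1,"x": 0,"y": 0,"z": 1.2,"ax": 0,"ay": 0,"az": 0},{"gripper": 1,"x": 0,"y": 0,"z": 1.2,"ax": 0,"ay": 0,"az": 0},{"gripper": 1,"x": 0,"y": 0,"z": 1,"ax": 0,"ay": 0,"az": 0},{"gripper": 1,"x": 0,"y": 0,"z": 0,"ax": 0,"ay": 0,"az": 0}]'

```text
clock: 4.93
position: [505.5, -137.2, 152.4]
ee_rot: [1.0, -0.022, -0.002, -0.0]
contact_force: [-0.2, 0.1, -1.1]
gripper_width: 0.1
grasp_force: 0.0
```

send_rows --targets '[{"gripper": 1,"x": 0.5,"y": 0,"z": 0,"ax": 0,"ay": 0,"az": 0},{"gripper": 1,"x": 0.5,"y": 0,"z": 0,"ax": 0,"ay": 0,"az": 0},{"gripper": 1,"x": 0,"y": 0,"z": 0,"ax": 0,"ay": 0,"az": 0}]'

```text
clock: 5.18
position: [518.5, -137.9, 155.5]
ee_rot: [1.0, -0.021, 0.001, 0.0]
contact_force: [-0.5, 0.9, 0.7]
gripper_width: -0.1
grasp_force: 0.0
```

Height is good at 155.5, just short of contact. I'll push along the rising path.

send_rows --targets '[{"gripper": 1,"x": 0.3,"y": 0,"z": 0,"ax": 0,"ay": 0,"az": 0},{"gripper": 1,"x": 0.2,"y": 0,"z": 0,"ax": 0,"ay": 0,"az": 0}]'

```text
clock: 5.35
position: [519.9, -138.0, 155.1]
ee_rot: [1.0, -0.022, -0.002, 0.0]
contact_force: [-7.8, 1.6, 6.5]
gripper_width: -0.1
grasp_force: 3.9
```

send_rows --targets '[{"gripper": 1,"x": 0.2,"y": 0,"z": -0.1,"ax": 0,"ay": 0,"az": 0},{"gripper": 1,"x": 0,"y": 0,"z": 0,"ax": 0,"ay": 0,"az": 0}]'

```text
clock: 5.52
position: [521.3, -138.2, 156.0]
ee_rot: [1.0, -0.022, -0.003, 0.0]
contact_force: [-6.2, 0.4, 4.8]
gripper_width: 0.0
grasp_force: 3.1
```

send_rows --targets '[{"gripper": 1,"x": 0.2,"y": 0,"z": -0.1,"ax": 0,"ay": 0,"az": 0},{"gripper": 1,"x": 0,"y": 0,"z": 0,"ax": 0,"ay": 0,"az": 0}]'

```text
clock: 5.68
position: [524.5, -138.3, 157.3]
ee_rot: [1.0, -0.022, -0.001, 0.0]
contact_force: [-2.6, 0.5, 2.4]
gripper_width: 0.6
grasp_force: 1.5
```

send_rows --targets '[{"gripper": 1,"x": 0.2,"y": 0,"z": -0.1,"ax": 0,"ay": 0,"az": 0},{"gripper": 1,"x": 0,"y": 0,"z": 0,"ax": 0,"ay": 0,"az": 0}]'

```text
clock: 5.85
position: [528.6, -138.3, 158.3]
ee_rot: [1.0, -0.022, 0.001, 0.0]
contact_force: [0.9, 0.2, -0.2]
gripper_width: 0.2
grasp_force: 0.0
```

Same state as in the first flick, so the same finish.

send_rows --targets '[{"gripper": 1,"x": 0.2,"y": 0,"z": -0.3,"ax": 0,"ay": 0,"az": 0},{"gripper": 1,"x": 0.2,"y": 0,"z": -0.25,"ax": 0,"ay": 0,"az": 0},{"gripper": 1,"x": 0,"y": 0,"z": -0.6,"ax": 0,"ay": 0,"az": 0},{"gripper": 1,"x": 0,"y": 0,"z": -1.5,"ax": 0,"ay": 0,"az": 0},{"gripper": 1,"x": -1,"y": 0,"z": -0.5,"ax": 0,"ay": 0,"az": 0}]'

```text
clock: 6.27
position: [524.2, -138.2, 191.3]
ee_rot: [1.0, -0.021, 0.002, 0.001]
contact_force: [0.9, -0.2, 0.8]
gripper_width: -0.0
grasp_force: 0.0
```

send_rows --targets '[{"gripper": 1,"x": -2,"y": 0,"z": -1,"ax": 0,"ay": 0,"az": 0},{"gripper": 1,"x": -1,"y": 0,"z": -1,"ax": 0,"ay": 0,"az": 0},{"gripper": 1,"x": 0,"y": 0,"z": 0,"ax": 0,"ay": 0,"az": 0},{"gripper": 1,"x": 0,"y": 0,"z": 0,"ax": 0,"ay": 0,"az": 0}]'

```text
clock: 6.6
position: [491.5, -136.6, 210.3]
ee_rot: [1.0, -0.022, 0.001, -0.0]
contact_force: [-0.6, -0.5, 0.5]
gripper_width: 0.5
grasp_force: 0.0
```

Run:
```python
from ang import *
crop(angle(),'pics/c6.png'); s=arm.read_state();print(s['position'],s['contact_force'])
```

```text
41 [(0, 1.53), (-108, 1.54), (-72, 1.54), (-36, 1.54), (36, 1.54), (-78, 1.86)]
[ 491.64296416 -136.61203001  209.59139998] [-0.66619191  0.27802639 -0.8593501 ]
```

View pics/c6.png

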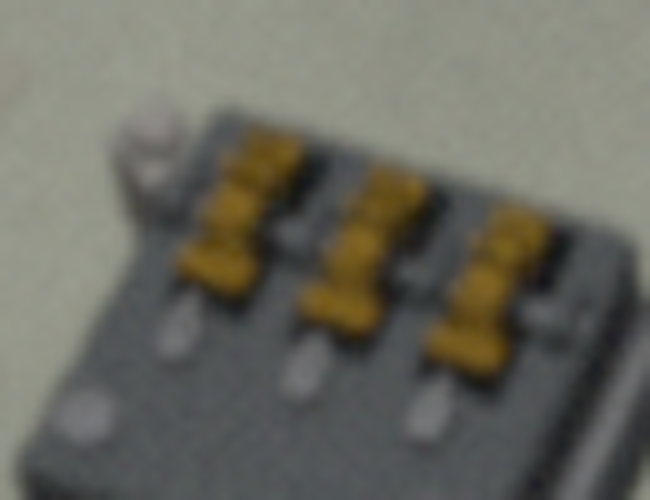

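All three wheels now look the same. The units wheel's broad rib is at (215,270), at its pointer, and the robot is clear of everything.

```bash
python3 -c "
from bench import arm
print(arm.job_done())"
```

```text
the job is handed in; nothing more can be done
None
```

The units wheel was flicked forward two clicks, settling one click short in between, and its broad zero rib now stands at the pointer; the tens and hundreds wheels are still at zero, and the job is handed in.

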